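Seat a new brake pad in its caliper bracket and lock it

ROBOT

A 7-joint arm with a two-finger parallel gripper is mounted at the origin on the work surface; the furniture and walls round the work are solid. World frame = base frame: x ahead of the robot, y to its left, z up, the work surface at z = 0. Lengths are in m, angles in rad, forces in N, time in s.
With the tool pointing down it reaches from about 0.35 to 0.9 m from the base axis. Payload 8.1 kg.
Tool frame: the origin (TCP) lies midway between the tips of the shut fingers; the grasp point (between the pads) lies 19 mm behind it; z points along the fingers, y is the line along which they close (so a half turn about z gives the same grasp; the last joint's range is limited). The gripper opens to 92 mm and grips with 3 to 60 N. Pads are 19 mm wide; open, the fingers measure 130 mm over their backs; the gripper's body (75 mm by 190 mm) begins 47 mm behind the grasp point.
Start: joints at [-1.34, 0.434, 0.025, 1.573, -0.012, 1.134, -0.075], TCP at [0.205, 0.591, 0.227] pointing down, gripper open.
Joint ranges: [-2.62, 2.62], [-0.44, 2.09], [-1.27, 1.32], [0.08, 2.57], [-1.32, 4.46], [0.12, 2], [-2.74, 2.74]. Speed limits (rad/s): [2.22, 2.22, 3.01, 3.01, 3.14, 3.14, 3.14].

INTERFACE

Orientations are given as a rotation vector (axis times angle).
In Python, from cell import arm gives the robot as it stands.
- The arm moves only by the tool arm_command, never from a script. Its arguments are lists of equal length, an entry for each row: "dp": the shift along the tool's x, y, z in units of 25 mm (1.0 is 25 mm), a list of three; "angular": the turn, a rotation vector about the tool's x, y, z in units of 0.15 rad (1.0 is 0.15 rad), a list of three; "claw": the opening, from 0 (shut) to 1 (fully open). In form: {"dp": [[x, y, z], ...], "angular": [[rx, ry, rz], ...], "claw": [claw, ...]}. A call has 1 to 10 rows; each row shifts and turns the commanded pose from where the row before left it, along the tool's axes as they then stand; what a row does not reach is not made up. A row lasts 1/10 s, in which the tool goes at most 50 mm and 8.59 degrees, less where a joint would pass 70% of its speed; a pose out of reach is approached as far as the arm can. A call with a number of a shift or a turn outside -1 to 1 is refused whole. A call with a gripper value outside its range is refused whole. The fingers move at their own pace and stop on an object; "force" is the grip in N (left out, the last holds). Time passes only in rows, so rows that do not move let the fingers close. It gives the time, the measured TCP pose, the force, the opening and the grip force at its end, in the units of the state.
- arm.observe(): the state, without advancing time (a new reading comes with each control period).
- arm.get_image(name): name is "side" or "top"; returns a dict with "frame" (480x640x3 uint8, red, green, blue), "z_map" (480x640 float32, m along the optical axis (not along the pixel's ray), 0 where there is no reading), "K" (3x3 intrinsics, pixels), "R" (3x3) and "t" (3): a world point X has camera coordinates R X + t. Camera axes: x right, y down, z forward; pixel columns grow to the right and rows downward; lengths in m; the calibration is good to about 2 mm. A picture is of the moment at which its call begins.
- arm.sign_off(): hands the job in; it is judged then, once.
The state is a dict: "clock": time; "joints": joint angles; "dq": joint speeds; "joint_efforts": joint torques, N m; "position": TCP position; "ee_rot": TCP orientation; "force": force on the tool from outside, world axes, zero at the start; "ft_torque": the same for the moment, N m; "width": opening from 0.0 (shut) to 1.0 (fully open); "gripper_force": force on a finger pad.
Only numpy, scipy, OpenCV 4.12 (cv2) and the standard library are available. Lean on these libraries where they do the work, as an engineer would, in place of code of your own. Each camera call takes 0.05 s, during which the arm holds its last target. There are 200 camera calls.

TASK

Fit the new brake pad (black, with a bright shim on its back) into the brake caliper bracket, lining down as it lies: slide its two ears down the slots and past the spring clips until the pad sits flat and fully home in the bracket. Then swing the yellow keeper arm over the pad as far as it goes and let go. Leave the rusty worn pad lying where it is.

Things in the scene. Friction and masses are not known exactly. Their poses are not given: they have to be found in the camera images.
- bracket: Dark cast brake caliper bracket, fixed to the bench. Origin: centre of its underside. z up, y along its length (186 mm), x across (64 mm). Base plate 10 mm thick; at its y ends stand two slotted towers, 52 mm high, 40 mm wide in x, inner faces at y = +-50 mm; between them all is open above the base plate.
- seat (a point): Where the new pad's centre lies when it is fully home: on the bracket's z axis, 26 mm above the bench; same axes as the bracket. The pad's length then lies along y (either way round), its underside is 18 mm and its top 34 mm above the bench, its ears rest on the slot floors at 28 mm.
- slot_left (a point): Top centre of the slot in the +y tower (y = 60 mm, 52 mm up; the -y one mirrors it). Slot 21 mm wide in x, the top 6 mm flaring to 29 mm, open towards the middle. In its end a bent steel spring clip: lead-in from y = 64 mm at 51 mm height to a nose at y = 58 mm, 37.5 mm up, which gives outward and snaps back over the ear. A pad resting on the clips needs 5 to 20 N downward to go home.
- new_pad_centre (a point): Centre (8 mm up) of the new brake pad: loose, 0.25 kg, lying flat, lining down. z up, y along its length; same after half a turn. Black backing plate 6 mm thick, 44 mm in x, 93 mm in y, bright shim on top; ears 18 mm wide in x reach to y = +-60 mm. Under it grey lining 40 x 80 x 10 mm; total height 16 mm, plate edges 10 to 16 mm above the underside. Grasp across x (44 mm).
- worn_pad_centre (a point): Centre (4.5 mm up) of the worn brake pad: same outline, but rust brown, no shim, only 9 mm high. To be left alone. The two pads may lie in either place.
- keeper_knob (a point): Mid-height of the keeper arm's knob: upright black cylinder, 16 mm diameter, 34 mm tall, top 95 mm above the bench, on the end of a level yellow arm (16 mm wide, 54 to 61 mm up). A 13 mm wide rubber foot under it reaches down to 36 mm: it passes 2 mm over a pad that is home and strikes one that is not.
- keeper (a joint): Angle of the keeper arm, rad. 0: arm points along the bracket's +x, open; grows anticlockwise seen from above to a stop at 1.571, arm along +y, knob over the pad. Pivot at x = 0, y = -75 mm of the bracket; knob at x = 70 cos(q), y = -75 + 70 sin(q) mm. Stays where left; under 2 N at the knob moves it.
- cabinet_top (a point): Centre of the top of the grey-blue parts cabinet that stands between the pads and the bracket: fixed, 200 mm high, its drawer front (with 13 mm grips) at x = 0.45 m, its sides at y = -0.19 and 0.11 m; a roll of tape on it reaches 225 mm above the bench. Carry the pad over or in front of it.

How it is judged:
By the outcome, as a careful person would: the job done as asked, in the order asked, and still so for the second after the job is handed in, with the robot touching nothing.
It also fails if it takes over 67 s, if anything falls off the work surface, if the arm or the gripper's body presses on something with over 40 N, if the wrist force passes 120 N, or if a joint passes its speed limit or range.

## Working session

There is one attempt and no reset: what is moved stays moved. The work goes in short steps, Python scripts to look and compute and a tool call to move; the robot and the scene stay as the last step left them, time stands still between calls to the robot, and variables do not carry over. Pictures are saved under pics/ and viewed, at most 10 in all, crops included, and the job is handed in when it is done.

Besides the shell and the picture viewer there is one more tool, called as name(argument=value, ...) on one line, values as JSON. arm_command: Moves the arm, as the interface text tells. Its arguments: {"type":"object","properties":{"dp":{"type":"array","items":{"type":"array","items":{"type":"number"}}},"angular":{"type":"array","items":{"type":"array","items":{"type":"number"}}},"claw":{"type":"array","items":{"type":"number"}},"force":{"type":"number"}},"required":["dp","angular","claw"]}

```bash
ls; mkdir -p pics; python3 - <<'E'
from cell import arm
import cv2,numpy as np
o=arm.observe();print(o)
for n in("top","side"):
    d=arm.get_image(n);np.savez(f"pics/{n}0.npz",**d);cv2.imwrite(f"pics/{n}0.png",d["frame"][:,:,::-1])
    print(n,d["K"].tolist(),d["R"].round(3).tolist(),d["t"])
E
```

```text
pics
{'clock': 0.0, 'joints': array([-1.33960827,  0.43519233,  0.02494259,  1.57410851, -0.01160399,
        1.13399946, -0.07512681]), 'dq': array([-0.00088801, -0.00065053, -0.00018658,  0.00162753, -0.00154396,
       -0.0019692 , -0.00069403]), 'joint_efforts': array([-9.30656461e-04, -6.67870545e+01,  9.84629206e-01, -3.14460790e+01,
       -6.04690472e-02,  4.32076387e-02,  1.47812366e-04]), 'position': array([0.20463183, 0.59000154, 0.22595925]), 'ee_rot': array([-5.21969516e-01, -3.09778865e+00,  2.44554292e-03]), 'force': array([ 0.54996001,  0.42217465, -0.61366414]), 'ft_torque': array([-0.00213974, -0.0356309 , -0.0167932 ]), 'gripper_force': 0.0, 'width': 1.0007159470496123}
top [[457.1495620039405, 0.0, 326.06986932187243], [0.0, 457.1495620039405, 241.61350366957402], [0.0, 0.0, 1.0]] [[0.015, -1.0, -0.0], [-0.992, -0.015, -0.125], [0.125, 0.002, -0.992]] [-0.08825302  0.48642722  1.17580465]
side [[519.7518806466564, 0.0, 312.5954271824201], [0.0, 519.7518806466564, 232.6470952400041], [0.0, 0.0, 1.0]] [[0.919, -0.394, 0.023], [-0.137, -0.374, -0.917], [0.37, 0.839, -0.398]] [-0.45664678  0.15159992  1.24094135]
```

View pics/top0.png

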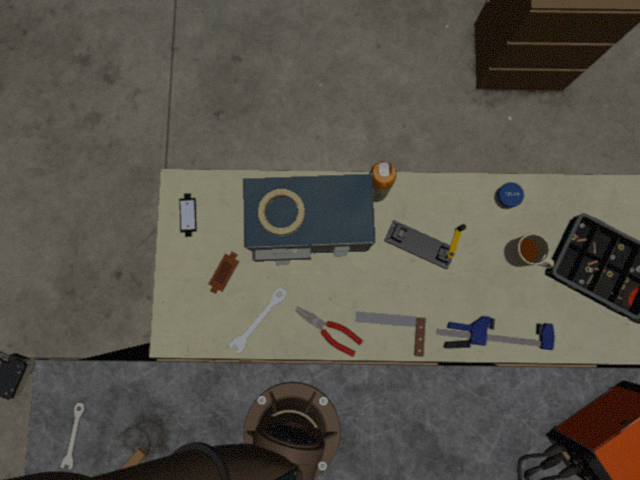

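View pics/side0.png

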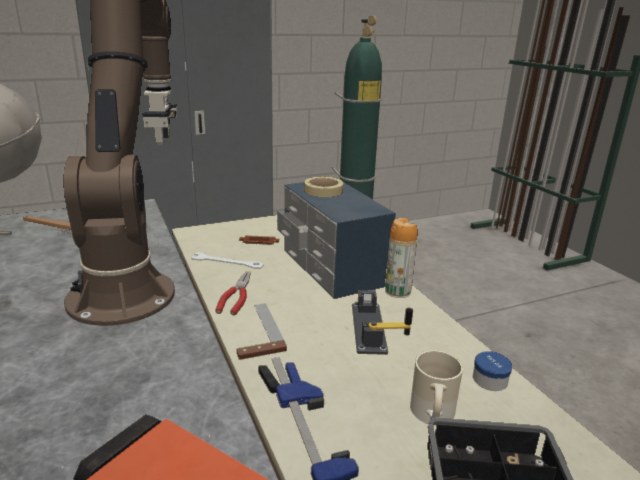

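```bash
cat > h.py <<'E'
import numpy as np
def world(d,u,v,z):
    "pixel -> world point on plane z"
    r=d["R"].T@np.linalg.solve(d["K"],[u,v,1.]);c=-d["R"].T@d["t"]
    return c+r*(z-c[2])/r[2]
def proj(d,X):
    p=d["K"]@(d["R"]@np.asarray(X,float)+d["t"]);return p[:2]/p[2]
E
python3 - <<'E'
import cv2,numpy as np
d=np.load("pics/top0.npz")["frame"][:,:,::-1]
a=cv2.resize(d[188:243,160:220],None,fx=6.5,fy=8,interpolation=cv2.INTER_CUBIC)
def crop(u,v,w,h,f):return cv2.resize(d[v:v+h,u:u+w],None,fx=f,fy=f,interpolation=cv2.INTER_CUBIC)
a=crop(165,185,45,60,7);b=crop(380,210,68,60,7) if 0 else crop(376,211,95,60,5)
b=cv2.copyMakeBorder(b,0,420-b.shape[0],0,0,cv2.BORDER_CONSTANT)
o=np.hstack([a,b]);print(o.shape)
o=cv2.convertScaleAbs(o,alpha=1.8)
cv2.imwrite("pics/c1.png",o)
E
```

```text
(420, 790, 3)
```

View pics/c1.png

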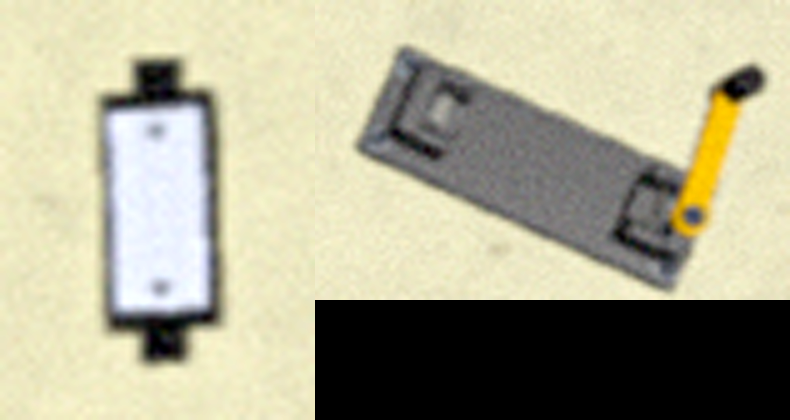

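```bash
cat > est.py <<'E'
import cv2,numpy as np
from h import *
d=dict(np.load("pics/top0.npz"))
print("cam",-d["R"].T@d["t"])
pad=[(165+(x-3.0)/7,185+(y-3.0)/7) for x,y in[(160,60),(165,362),(103,97),(213,93),(218,323),(107,328)]]
P=np.array([world(d,u,v,.016) for u,v in pad]);print(P.round(4))
pc=(P[:2].mean(0)+P[2:].mean(0))/2;e=P[0]-P[1];print("pad",pc,np.arctan2(e[1],e[0]),np.linalg.norm(e),np.linalg.norm(P[2]-P[3]),np.linalg.norm(P[2]-P[5]))
br=[(376+(x-315-2)/5,211+(y-2)/5) for x,y in[(405,45),(357,150),(672,292)]]
B=np.array([world(d,u,v,.010) for u,v in br]);print(B.round(4))
print("br",(B[0]+B[2])/2,np.linalg.norm(B[0]-B[1]),np.linalg.norm(B[1]-B[2]))
yv=B[1]-B[2];print("yaw of y axis",np.arctan2(yv[1],yv[0]))
f=d["frame"][:,:,::-1].astype(int)
# masks
for nm,(u0,v0,u1,v1),z in(("pad",(170,188,206,242),.016),("br",(376,211,471,272),.010)):
    c=f[v0:v1,u0:u1];b,g,r=c[...,0],c[...,1],c[...,2]
    m=((r-b)<14)&(r>0)
    m=m.astype(np.uint8);n,l,s,ce=cv2.connectedComponentsWithStats(m);k=1+s[1:,4].argmax()
    m=(l==k).astype(np.uint8);cs,_=cv2.findContours(m,cv2.RETR_EXTERNAL,cv2.CHAIN_APPROX_NONE)
    q=max(cs,key=cv2.contourArea).reshape(-1,2)
    W=np.array([world(d,a+u0,bb+v0,z)[:2] for a,bb in q])*1000
    print(nm,s[k],cv2.minAreaRect(W.astype(np.float32)), "cent",world(d,ce[k][0]+u0,ce[k][1]+v0,z))
E
python3 est.py
```

```text
cam [ 0.33657578 -0.08351999  1.22745989]
[[0.6162 0.2962 0.016 ]
 [0.4984 0.2881 0.016 ]
 [0.6013 0.3175 0.016 ]
 [0.6035 0.2751 0.016 ]
 [0.5138 0.2686 0.016 ]
 [0.5112 0.311  0.016 ]]
pad [0.55740725 0.29261473 0.016     ] 0.06891783382802737 0.1180821265944755 0.04245814974035691 0.09032433962071755
[[ 0.5529 -0.2625  0.01  ]
 [ 0.4953 -0.2365  0.01  ]
 [ 0.4215 -0.4042  0.01  ]]
br [ 0.48718847 -0.3333623   0.01      ] 0.06316230501614074 0.18325081566115656
yaw of y axis 1.1562150975985654
pad [  9   6  17  43 583] ((556.5567016601562, 294.33251953125), (115.33428192138672, 43.19903564453125), 2.9034690856933594) cent [0.55753071 0.29328888 0.016     ]
br [   9    9   67   49 1526] ((486.4661865234375, -332.3525390625), (184.51544189453125, 64.67549896240234), 66.4035415649414) cent [ 0.48741037 -0.32878424  0.01      ]
```

```bash
cat > go.py <<'E'
import sys,numpy as np
from scipy.spatial.transform import Rotation as Ro
from cell import arm
# usage: go.py x y z [yaw of tool y]: remaining shift (units, present tool axes, and axes after turn), turn
o=arm.observe();a=[float(eval(s)) for s in sys.argv[1:]]
R=Ro.from_rotvec(o["ee_rot"]).as_matrix();yaw=np.arctan2(R[1,1],R[0,1])
if len(a)>=3:
    w=np.array(a[:3])-o["position"];ty=a[3] if len(a)>3 else yaw
    y=np.array([np.cos(ty),np.sin(ty),0]);z=np.array([0,0,-1.]);G=np.c_[np.cross(y,z),y,z]
    print("now-axes",(R.T@w/.025).round(2),"target-axes",(G.T@w/.025).round(2),"turn",(Ro.from_matrix(R.T@G).as_rotvec()/.15).round(2))
print("t",round(o["clock"],2),"pos",o["position"].round(4),"yaw",round(yaw,3),"F",o["force"].round(1),"M",o["ft_torque"].round(2),"w",round(o["width"],3),"gf",round(o["gripper_force"],1),"tilt",R[:,2].round(3),"q",o["joints"].round(2))
E
python3 go.py .557 .293 .1 1.64
```

```text
now-axes [-17.21  -6.6    5.05] target-axes [-13.24 -12.83   5.04] turn [-0.01 -0.   -2.69]
t 0.1 pos [0.2047 0.59   0.226 ] yaw 1.237 F [-0.6 -0.1 -1. ] M [0.08 0.05 0.03] w 0.997 gf 0.0 tilt [-0.    -0.001 -1.   ] q [-1.34  0.44  0.02  1.57 -0.01  1.13 -0.08]
```

arm_command(dp=[[0,0,0],[0,0,0],[0,0,0],[-0.6,-0.6,0],[-0.8,-0.8,0],[-0.8,-0.8,0],[-0.8,-0.8,0],[-0.8,-0.8,0],[-0.8,-0.8,0],[-0.8,-0.8,0]], angular=[[0,0,-0.9],[0,0,-0.9],[0,0,-0.9],[0,0,0],[0,0,0],[0,0,0],[0,0,0],[0,0,0],[0,0,0],[0,0,0]], claw=[1,1,1,1,1,1,1,1,1,1])

```text
clock: 1.1
position: [0.3497, 0.4643, 0.2264]
ee_rot: [0.112, -3.139, 0.001]
force: [0.7, -0.2, -0.6]
width: 1.002
gripper_force: 0.0
```

arm_command(dp=[[-0.8,-0.8,0.5],[-0.8,-0.8,0.5],[-0.8,-0.8,0.5],[-0.8,-0.8,0.5],[-0.8,-0.8,0.5],[-0.8,-0.8,0.5],[-0.8,-0.8,0.5],[-0.8,-0.8,0.5],[-0.8,-0.5,0.5],[0,0,0]], angular=[[0,0,0],[0,0,0],[0,0,0],[0,0,0],[0,0,0],[0,0,0],[0,0,0],[0,0,0],[0,0,0],[0,0,0]], claw=[1,1,1,1,1,1,1,1,1,1])

```text
clock: 2.1
position: [0.543, 0.302, 0.1121]
ee_rot: [0.104, -3.139, 0.005]
force: [0.1, -0.2, -0.1]
width: 1.0
gripper_force: 0.0
```

```bash
python3 go.py .557 .293 .002 1.64
```

```text
now-axes [-0.54 -0.38  4.4 ] target-axes [-0.53 -0.4   4.4 ] turn [-0.02 -0.01 -0.02]
t 2.1 pos [0.543  0.302  0.1121] yaw 1.637 F [ 0.1 -0.2 -0.1] M [-0.03 -0.01  0.03] w 1.0 gf 0.0 tilt [-0.001 -0.003 -1.   ] q [-0.62  0.54  0.03  1.71 -0.02  0.9   1.06]
```

arm_command(dp=[[-0.5,-0.4,0.4],[0,0,0.8],[0,0,0.8],[0,0,0.8],[0,0,0.8],[0,0,0.5],[0,0,0.2],[0,0,0]], angular=[[0,0,0],[0,0,0],[0,0,0],[0,0,0],[0,0,0],[0,0,0],[0,0,0],[0,0,0]], claw=[1,1,1,1,1,1,1,1])

```text
clock: 2.9
position: [0.5538, 0.2971, 0.0063]
ee_rot: [0.112, -3.139, 0.0]
force: [0.5, 0.1, 0.0]
width: 1.0
gripper_force: 0.0
```

```bash
python3 go.py .557 .293 .002 1.64
```

```text
now-axes [-0.12 -0.17  0.17] target-axes [-0.12 -0.17  0.17] turn [-0.   -0.01  0.02]
t 2.9 pos [0.5538 0.2971 0.0063] yaw 1.642 F [0.5 0.1 0. ] M [0.06 0.01 0.03] w 1.0 gf 0.0 tilt [-0.001 -0.    -1.   ] q [-0.59  0.68  0.02  1.76 -0.02  0.7   1.09]
```

arm_command(dp=[[-0.12,-0.16,0.1],[0,0,0.05],[0,0,0],[0,0,0],[0,0,0],[0,0,0],[0,0,0],[0,0,0],[0,0,0],[0,0,0]], angular=[[0,0,0],[0,0,0],[0,0,0],[0,0,0],[0,0,0],[0,0,0],[0,0,0],[0,0,0],[0,0,0],[0,0,0]], claw=[1,1,0.3,0.3,0.3,0.3,0.3,0.3,0.3,0.3], force=40)

```text
clock: 3.9
position: [0.5573, 0.2934, 0.003]
ee_rot: [0.112, -3.14, -0.0]
force: [0.4, 0.8, 0.7]
width: 0.469
gripper_force: 40.0
```

```bash
python3 go.py .557 .293 .29 1.64
```

```text
now-axes [ 1.000e-02 -1.000e-02 -1.148e+01] target-axes [ 1.000e-02 -1.000e-02 -1.148e+01] turn [ 0.   -0.    0.01]
t 3.9 pos [0.5573 0.2934 0.003 ] yaw 1.642 F [0.4 0.8 0.7] M [ 0.03  0.01 -0.02] w 0.469 gf 40.0 tilt [-0.  0. -1.] q [-0.58  0.69  0.02  1.76 -0.02  0.69  1.09]
```

arm_command(dp=[[0,0,-0.4],[0,0,-0.8],[0,0,-1],[0,0,-1],[0,0,-1],[0,0,-1],[0,0,-1],[0,0,-1],[0,0,-1],[0,0,-1]], angular=[[0,0,0],[0,0,0],[0,0,0],[0,0,0.5],[0,0,0.9],[0,0,0.9],[0,0,0.9],[0,0,0.9],[0,0,0.9],[0,0,0.9]], claw=[0.3,0.3,0.3,0.3,0.3,0.3,0.3,0.3,0.3,0.3])

```text
clock: 4.9
position: [0.5568, 0.2932, 0.2345]
ee_rot: [-1.251, -2.881, -0.0]
force: [0.3, 0.9, -2.6]
width: 0.471
gripper_force: 40.0
```

arm_command(dp=[[0,0,-1],[0,0,-1],[0,0,-0.5],[0,0,0],[0,0,0],[0,0,0],[0,0,0],[0,0,0],[0,0,0],[0,0,0]], angular=[[0,0,0.9],[0,0,0.9],[0,0,0.9],[0,0,0.9],[0,0,0.9],[0,0,0.9],[0,0,0.9],[0,0,0.9],[0,0,0.4],[0,0,0]], claw=[0.3,0.3,0.3,0.3,0.3,0.3,0.3,0.3,0.3,0.3])

```text
clock: 5.9
position: [0.5568, 0.2933, 0.2958]
ee_rot: [-2.604, -1.757, 0.001]
force: [0.1, 0.0, -2.5]
width: 0.47
gripper_force: 40.0
```

```bash
python3 go.py .487 -.333 .29 -.413
```

```text
now-axes [-24.28   6.79   0.23] target-axes [-24.07   7.5    0.23] turn [-0.   0.   0.2]
t 5.9 pos [0.5568 0.2933 0.2958] yaw -0.384 F [ 0.1  0.  -2.5] M [-0.07  0.11  0.  ] w 0.47 gf 40.0 tilt [-0.001  0.    -1.   ] q [-0.94  0.43  0.56  1.49 -0.23  1.29 -0.74]
```

arm_command(dp=[[-0.4,0.12,0],[-0.8,0.25,0],[-0.95,0.3,0],[-0.95,0.3,0],[-0.95,0.3,0],[-0.95,0.3,0],[-0.95,0.3,0],[-0.95,0.3,0],[-0.95,0.3,0],[-0.95,0.3,0]], angular=[[0,0,0.2],[0,0,0],[0,0,0],[0,0,0],[0,0,0],[0,0,0],[0,0,0],[0,0,0],[0,0,0],[0,0,0]], claw=[0.3,0.3,0.3,0.3,0.3,0.3,0.3,0.3,0.3,0.3])

```text
clock: 6.9
position: [0.5317, 0.0607, 0.2957]
ee_rot: [-2.63, -1.717, -0.0]
force: [0.4, -0.7, -3.3]
width: 0.47
gripper_force: 40.0
```

arm_command(dp=[[-0.95,0.3,0],[-0.95,0.3,0],[-0.95,0.3,0],[-0.95,0.3,0],[-0.95,0.3,0],[-0.95,0.3,0],[-0.95,0.3,0],[-0.95,0.3,0],[-0.95,0.3,0],[-0.95,0.3,0]], angular=[[0,0,0],[0,0,0],[0,0,0],[0,0,0],[0,0,0],[0,0,0],[0,0,0],[0,0,0],[0,0,0],[0,0,0]], claw=[0.3,0.3,0.3,0.3,0.3,0.3,0.3,0.3,0.3,0.3])

```text
clock: 7.9
position: [0.5041, -0.1863, 0.2957]
ee_rot: [-2.63, -1.717, -0.001]
force: [-0.4, -0.0, -2.5]
width: 0.467
gripper_force: 40.0
```

```bash
python3 go.py .487 -.333 .12 -.413
```

```text
now-axes [-5.65  1.73  7.03] target-axes [-5.65  1.73  7.03] turn [ 0.   -0.   -0.01]
t 7.9 pos [ 0.5041 -0.1863  0.2957] yaw -0.414 F [-0.4 -0.  -2.5] M [-0.06  0.05 -0.06] w 0.467 gf 40.0 tilt [ 0.  0. -1.] q [-0.32  0.27  0.75  1.72 -0.2   1.22  0.06]
```

arm_command(dp=[[-0.9,0.28,0],[-0.9,0.28,0],[-0.9,0.28,0],[-0.9,0.28,0.8],[-0.9,0.28,0.9],[-0.8,0.23,0.9],[-0.3,0.1,0.9],[0,0,0.9],[0,0,0.9],[0,0,0.9]], angular=[[0,0,0],[0,0,0],[0,0,0],[0,0,0],[0,0,0],[0,0,0],[0,0,0],[0,0,0],[0,0,0],[0,0,0]], claw=[0.3,0.3,0.3,0.3,0.3,0.3,0.3,0.3,0.3,0.3])

```text
clock: 8.9
position: [0.4875, -0.3305, 0.1401]
ee_rot: [2.63, 1.717, -0.0]
force: [-0.3, -0.9, -2.4]
width: 0.469
gripper_force: 40.0
```

arm_command(dp=[[0,0,0.7],[0,0,0],[0,0,0]], angular=[[0,0,0],[0,0,0],[0,0,0]], claw=[0.3,0.3,0.3])

```text
clock: 9.2
position: [0.4884, -0.3301, 0.1237]
ee_rot: [2.63, 1.717, -0.0]
force: [0.3, -0.3, -1.8]
width: 0.469
gripper_force: 40.0
```

```bash
python3 go.py .487 -.333 .12 -.413; cat > ov.py <<'E'
import sys,cv2,numpy as np
from h import *
from cell import arm
from scipy.spatial.transform import Rotation as Ro
tag=sys.argv[1];bx,by,bth=.487,-.333,1.158-np.pi/2
c,s=np.cos(bth),np.sin(bth);T=lambda p:np.array([bx+c*p[0]-s*p[1],by+s*p[0]+c*p[1],p[2]])*1.0
mm=1e-3
polys=[]
sq=lambda x0,x1,y0,y1,z:[T((x*mm,y*mm,z*mm)) for x,y in((x0,y0),(x1,y0),(x1,y1),(x0,y1))]
polys+=[(sq(-32,32,-93,93,10),(0,255,0))]
for g in(1,-1): polys+=[(sq(-20,20,50*g,93*g,52),(0,255,255)),(sq(-10.5,10.5,50*g,64*g,46),(255,255,0))]
o=arm.observe();p=o["position"];R=Ro.from_rotvec(o["ee_rot"]).as_matrix()
a=np.arctan2(R[1,1],R[0,1]);ca,sa=np.cos(a),np.sin(a);zt=p[2]+.014
pq=lambda x,y:[p[0]+ca*x*mm-sa*y*mm,p[1]+sa*x*mm+ca*y*mm,zt]
polys+=[([pq(*q) for q in((-22,-46.5),(-9,-46.5),(-9,-60),(9,-60),(9,-46.5),(22,-46.5),(22,46.5),(9,46.5),(9,60),(-9,60),(-9,46.5),(-22,46.5))],(0,0,255))]
ims=[]
for n,r,f in(("top",(380,205,90,75),None),("side",(335,275,90,75),None)):
    d=dict(arm.get_image(n)) if tag!="old" else dict(np.load(f"pics/{n}0.npz"));np.savez(f"pics/{n}_{tag}.npz",**d)
    u,v,w,h=r;k=7 if len(sys.argv)<3 else 4;k=4.4
    im=cv2.resize(d["frame"][v:v+h,u:u+w,::-1],None,fx=k,fy=k,interpolation=cv2.INTER_CUBIC);im=cv2.convertScaleAbs(im,alpha=1.7)
    jm=im.copy()
    for P,col in polys:
        if tag=="old" and col==(0,0,255):continue
        q=np.array([(proj(d,X)-[u,v]+.5)*k for X in P]).round().astype(np.int32);cv2.polylines(jm,[q],True,col,1)
    ims.append(np.hstack([im,jm]))
h=min(300,*[i.shape[0] for i in ims]);w=min(i.shape[1] for i in ims)
o=np.vstack([i[:h,:w] for i in ims])[:600,:800];cv2.imwrite(f"pics/ov_{tag}.png",o)
E
python3 ov.py a
```

```text
now-axes [-0.13 -0.01  0.15] target-axes [-0.13 -0.01  0.15] turn [ 0.    0.   -0.01]
t 9.2 pos [ 0.4884 -0.3301  0.1237] yaw -0.414 F [ 0.3 -0.3 -1.8] M [-0.11  0.11  0.  ] w 0.469 gf 40.0 tilt [-0. -0. -1.] q [ 0.05  0.55  0.67  1.82 -0.42  0.92  0.49]
```

View pics/ov_a.png

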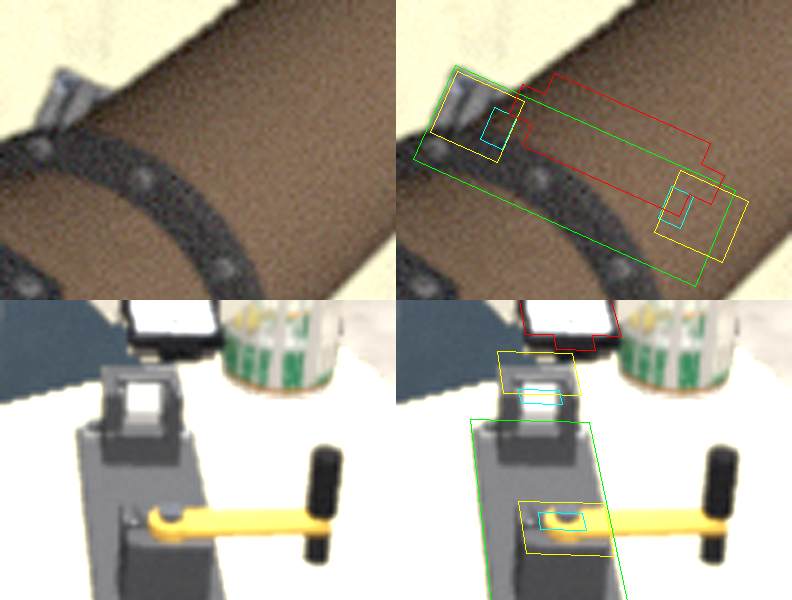

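```bash
cat > ov2.py <<'E'
import sys,cv2,numpy as np
from h import *
from cell import arm
from scipy.spatial.transform import Rotation as Ro
tag=sys.argv[1];bx,by,bth=.487,-.333,1.158-np.pi/2
if len(sys.argv)>2: bx,by,bth=[float(eval(q)) for q in sys.argv[2:5]]
c,s=np.cos(bth),np.sin(bth);T=lambda x,y,z:np.array([bx+(c*x-s*y)/1e3,by+(s*x+c*y)/1e3,z/1e3])
t=dict(np.load("pics/top0.npz"))
for n,X in(("knobtop",(70,-75,95)),("knobbot",(70,-75,61)),("pivot",(0,-75,61))):
    q=proj(t,T(*X));print(n,((q-[376,211]+.5)*5+[315,0]).round(1))
L=[]
def pl(ps,col,cl=True):L.append((ps,col,cl))
pl([T(*q) for q in((-32,-93,10),(32,-93,10),(32,93,10),(-32,93,10))],(0,255,0))
for y in(50,):
    pl([T(*q) for q in((-20,y,10),(20,y,10),(20,y,52),(-20,y,52))],(0,255,255))
    pl([T(*q) for q in((-14.5,y,52),(-10.5,y,46),(-10.5,y,28),(10.5,y,28),(10.5,y,46),(14.5,y,52))],(255,255,0),False)
pl([T(-20,-50,52),T(20,-50,52)],(0,255,255),False)
pl([T(70,-75,61),T(70,-75,95)],(255,0,255),False)
o=arm.observe();p=o["position"];R=Ro.from_rotvec(o["ee_rot"]).as_matrix()
a=np.arctan2(R[1,1],R[0,1]);ca,sa=np.cos(a),np.sin(a)
for z in(.013,.007):
    pl([np.array([p[0]+(ca*x-sa*y)/1e3,p[1]+(sa*x+ca*y)/1e3,p[2]+z]) for x,y in((-22,-46.5),(-9,-46.5),(-9,-60),(9,-60),(9,-46.5),(22,-46.5),(22,46.5),(9,46.5),(9,60),(-9,60),(-9,46.5),(-22,46.5))],(0,0,255))
d=dict(arm.get_image("side"));np.savez(f"pics/side_{tag}.npz",**d)
u,v,w,h,k=340,248,80,115,5
im=cv2.resize(d["frame"][v:v+h,u:u+w,::-1],None,fx=k,fy=k,interpolation=cv2.INTER_CUBIC);im=cv2.convertScaleAbs(im,alpha=1.5)
jm=im.copy()
for P,col,cl in L:
    q=np.array([(proj(d,X)-[u,v]+.5)*k for X in P]).round().astype(np.int32);cv2.polylines(jm,[q],cl,col,1)
cv2.imwrite(f"pics/ov_{tag}.png",np.hstack([im,jm]))
E
python3 ov2.py b
```

```text
knobtop [764.3  83.6]
knobbot [744.4  94. ]
pivot [692.4 216.8]
```

View pics/ov_b.png

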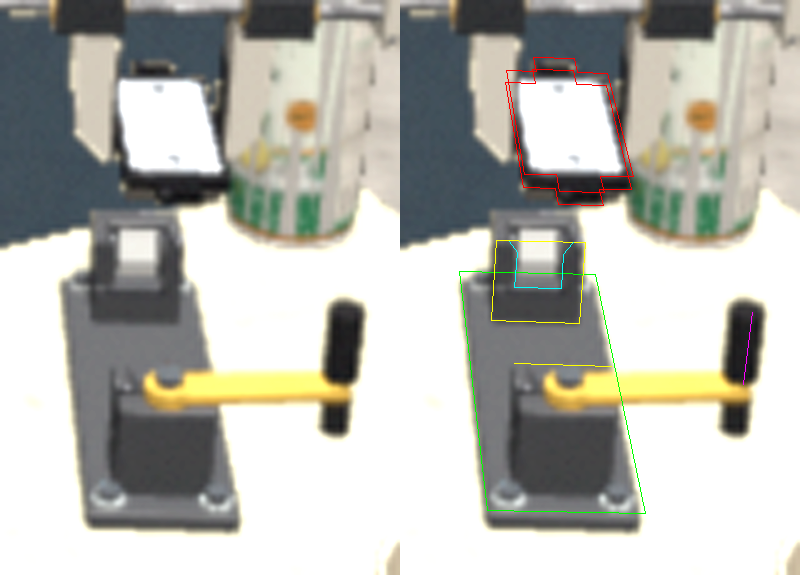

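arm_command(dp=[[-0.13,0,0.3],[0,0,0.6],[0,0,0.6],[0,0,0.6],[0,0,0.4],[0,0,0.2],[0,0,0],[0,0,0]], angular=[[0,0,0],[0,0,0],[0,0,0],[0,0,0],[0,0,0],[0,0,0],[0,0,0],[0,0,0]], claw=[0.3,0.3,0.3,0.3,0.3,0.3,0.3,0.3], force=60)

```text
clock: 10.15
position: [0.4883, -0.3325, 0.0557]
ee_rot: [2.63, 1.718, 0.0]
force: [1.0, -0.7, -1.2]
width: 0.465
gripper_force: 60.0
```

```bash
python3 go.py .487 -.333 .05 -.413;python3 ov2.py c
```

```text
now-axes [-0.04 -0.04  0.23] target-axes [-0.04 -0.04  0.23] turn [ 0.  0. -0.]
t 10.15 pos [ 0.4883 -0.3325  0.0557] yaw -0.413 F [ 1.  -0.7 -1.2] M [-0.13  0.07  0.02] w 0.465 gf 60.0 tilt [ 0. -0. -1.] q [ 0.1   0.63  0.6   1.87 -0.49  0.79  0.55]
knobtop [764.3  83.6]
knobbot [744.4  94. ]
pivot [692.4 216.8]
```

View pics/ov_c.png

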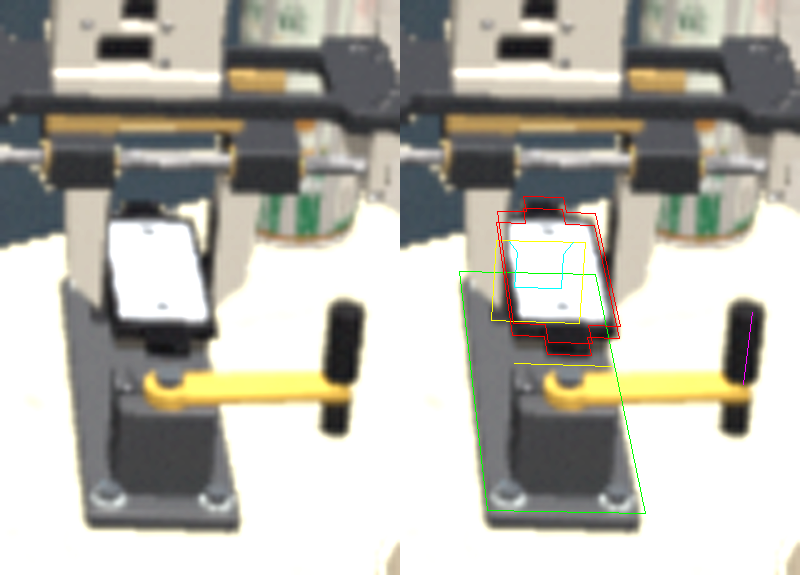

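arm_command(dp=[[-0.04,-0.04,0.2],[0,0,0.2],[0,0,0.15],[0,0,0],[0,0,0]], angular=[[0,0,0],[0,0,0],[0,0,0],[0,0,0],[0,0,0]], claw=[0.3,0.3,0.3,0.3,0.3])

```text
clock: 10.7
position: [0.4868, -0.3327, 0.0416]
ee_rot: [-2.63, -1.718, 0.0]
force: [-0.1, -0.2, -1.5]
width: 0.465
gripper_force: 60.0
```

```bash
python3 go.py .487 -.333 .021 -.413
```

```text
now-axes [-0.01  0.01  0.82] target-axes [-0.01  0.01  0.82] turn [-0. -0. -0.]
t 10.7 pos [ 0.4868 -0.3327  0.0416] yaw -0.413 F [-0.1 -0.2 -1.5] M [-0.1   0.1   0.05] w 0.465 gf 60.0 tilt [-0.  0. -1.] q [ 0.11  0.65  0.59  1.88 -0.51  0.76  0.57]
```

No contact, ears at 49 mm. Continue slowly.

arm_command(dp=[[0,0,0.08],[0,0,0.08],[0,0,0.08],[0,0,0]], angular=[[0,0,0],[0,0,0],[0,0,0],[0,0,0]], claw=[0.3,0.3,0.3,0.3])

```text
clock: 11.1
position: [0.4868, -0.3326, 0.0354]
ee_rot: [-2.629, -1.718, 0.0]
force: [-0.3, 0.1, -2.0]
width: 0.464
gripper_force: 60.0
```

```bash
python3 go.py .487 -.333 .021 -.413
```

```text
now-axes [-0.01  0.02  0.58] target-axes [-0.01  0.02  0.58] turn [-0. -0. -0.]
t 11.1 pos [ 0.4868 -0.3326  0.0354] yaw -0.413 F [-0.3  0.1 -2. ] M [-0.07  0.12 -0.01] w 0.464 gf 60.0 tilt [-0.  0. -1.] q [ 0.12  0.66  0.58  1.88 -0.52  0.75  0.57]
```

arm_command(dp=[[0,0,0.08],[0,0,0.08],[0,0,0.08],[0,0,0]], angular=[[0,0,0],[0,0,0],[0,0,0],[0,0,0]], claw=[0.3,0.3,0.3,0.3])

```text
clock: 11.5
position: [0.4874, -0.3329, 0.0297]
ee_rot: [2.629, 1.718, 0.001]
force: [1.4, -0.3, -1.4]
width: 0.467
gripper_force: 60.0
```

```bash
python3 go.py .487 -.333 .021 -.413
```

```text
now-axes [-0.01 -0.01  0.35] target-axes [-0.01 -0.01  0.35] turn [0.01 0.   0.  ]
t 11.5 pos [ 0.4874 -0.3329  0.0297] yaw -0.413 F [ 1.4 -0.3 -1.4] M [-0.29 -0.3  -0.09] w 0.467 gf 60.0 tilt [ 0.001 -0.001 -1.   ] q [ 0.12  0.67  0.57  1.89 -0.52  0.74  0.58]
```

arm_command(dp=[[0,0,0.08],[0,0,0.08],[0,0,0.08],[0,0,0.08],[0,0,0]], angular=[[0,0,0],[0,0,0],[0,0,0],[0,0,0],[0,0,0]], claw=[0.3,0.3,0.3,0.3,0.3])

```text
clock: 12.0
position: [0.4864, -0.3325, 0.0212]
ee_rot: [-2.629, -1.718, 0.001]
force: [0.5, -0.4, -3.0]
width: 0.468
gripper_force: 60.0
```

```bash
python3 go.py .487 -.333 .021 -.413
```

```text
now-axes [-0.01  0.03  0.01] target-axes [-0.01  0.03  0.01] turn [-0.01 -0.   -0.  ]
t 12.0 pos [ 0.4864 -0.3325  0.0212] yaw -0.413 F [ 0.5 -0.4 -3. ] M [-0.11 -0.09 -0.05] w 0.468 gf 60.0 tilt [-0.001  0.    -1.   ] q [ 0.13  0.68  0.57  1.89 -0.53  0.73  0.59]
```

arm_command(dp=[[0,0,0.06],[0,0,0.06],[0,0,0]], angular=[[0,0,0],[0,0,0],[0,0,0]], claw=[0.3,0.3,0.3])

```text
clock: 12.3
position: [0.4866, -0.3327, 0.0207]
ee_rot: [-2.63, -1.718, -0.002]
force: [-6.2, 6.3, 28.4]
width: 0.467
gripper_force: 60.0
```

```bash
python3 go.py .487 -.333 .021 -.413
```

```text
now-axes [-0.    0.02 -0.01] target-axes [-0.    0.02 -0.01] turn [ 0.   -0.01 -0.  ]
t 12.3 pos [ 0.4866 -0.3327  0.0207] yaw -0.414 F [-6.2  6.3 28.4] M [1.47 1.63 0.  ] w 0.467 gf 60.0 tilt [ 0.001  0.001 -1.   ] q [ 0.13  0.68  0.56  1.89 -0.53  0.72  0.59]
```

arm_command(dp=[[0,0,-0.1],[0,0,0],[0,0,0],[0,0,0],[0,0,0],[0,0,0],[0,0,-0.5],[0,0,-0.9],[0,0,-0.9],[0,0,-0.9]], angular=[[0,0,0],[0,0,0],[0,0,0],[0,0,0],[0,0,0],[0,0,0],[0,0,0],[0,0,0],[0,0,0],[0,0,0]], claw=[0.3,0.8,0.8,0.8,0.8,0.8,0.8,0.8,0.8,0.8])

```text
clock: 13.3
position: [0.4868, -0.3329, 0.1029]
ee_rot: [2.63, 1.718, 0.0]
force: [0.2, -0.1, 0.5]
width: 0.8
gripper_force: 0.0
```

arm_command(dp=[[0,0,-0.9],[0,0,-0.6],[0,0,0]], angular=[[0,0,0],[0,0,0],[0,0,0]], claw=[0.8,0.8,0.8])

```text
clock: 13.6
position: [0.4879, -0.3336, 0.1412]
ee_rot: [2.627, 1.717, 0.003]
force: [-0.2, 1.0, 0.3]
width: 0.802
gripper_force: 0.0
```

```bash
python3 go.py .487 -.333 .12 -.413; sed 's/p\[2\]+z\]/.021+z]/; s/np.array(\[p\[0\]/np.array([bx/; s/,p\[1\]+/,by+/' ov2.py>ov3.py; python3 ov3.py d .487 -.333 -.413
python3 - <<'E'
import numpy as np
c,s=np.cos(-.413),np.sin(-.413)
for q in np.linspace(0,np.pi/2,7):
    x,y=.07*np.cos(q),-.075+.07*np.sin(q);print(round(q,2),round(.487+c*x-s*y,4),round(-.333+s*x+c*y,4))
E
```

```text
now-axes [ 0.01 -0.05  0.85] target-axes [ 0.01 -0.04  0.85] turn [ 0.03  0.   -0.  ]
t 13.6 pos [ 0.4879 -0.3336  0.1412] yaw -0.413 F [-0.2  1.   0.3] M [-0.1   0.09 -0.02] w 0.802 gf 0.0 tilt [ 0.003 -0.002 -1.   ] q [ 0.04  0.53  0.68  1.8  -0.4   0.95  0.48]
knobtop [764.3  83.7]
knobbot [744.4  94. ]
pivot [692.4 216.8]
0.0 0.521 -0.4298
0.26 0.5261 -0.4122
0.52 0.5265 -0.394
0.79 0.5221 -0.3762
1.05 0.5133 -0.3602
1.31 0.5006 -0.347
1.57 0.485 -0.3376
```

View pics/ov_d.png

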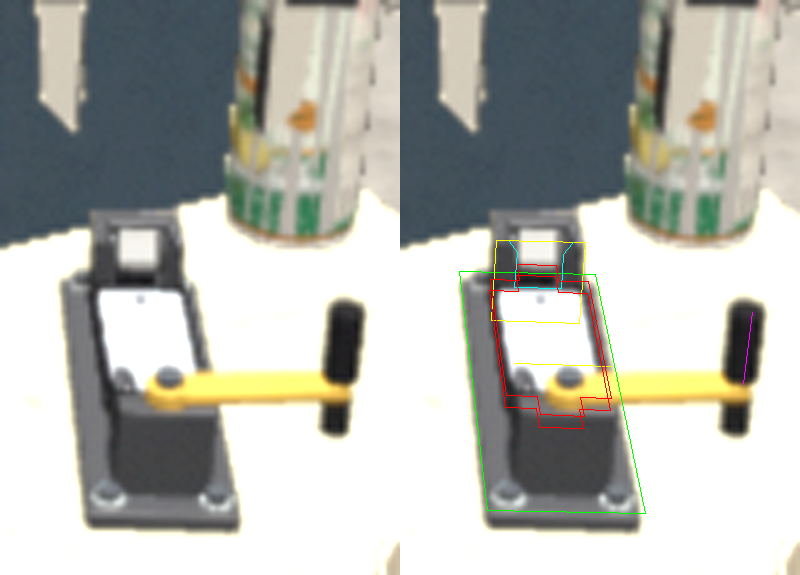

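```bash
python3 go.py .521 -.430 .069 -.413; python3 - <<'E'
import numpy as np
from h import *
d=dict(np.load("pics/top0.npz"));f=d["frame"].astype(int)
# yellow arm pixels at z=.061
r,g,b=f[...,0],f[...,1],f[...,2]
v,u=np.nonzero((r-b>90)&(r>140)&(g>90));k=(u>430)&(u<475)&(v>215)&(v<270);u,v=u[k],v[k]
W=np.array([world(d,a,c,.061)[:2] for a,c in zip(u,v)]);m=W.mean(0);e=np.linalg.svd(W-m)[2][0];e*=np.sign(e[0])
print(len(u),m,"arm yaw",np.arctan2(e[1],e[0]))
for p in[(742,82),(750,78)]: print(world(d,376+(p[0]-317)/5,211+(p[1]-2)/5,.085))
E
```

```text
now-axes [-3.02  2.78  2.83] target-axes [-3.02  2.79  2.83] turn [ 0.01 -0.    0.  ]
t 13.65 pos [ 0.4874 -0.333   0.1397] yaw -0.413 F [-0.6 -0.  -0.7] M [-0.05  0.1  -0.  ] w 0.799 gf 0.0 tilt [ 0.002 -0.001 -1.   ] q [ 0.04  0.53  0.68  1.81 -0.4   0.95  0.49]
29 [ 0.48790177 -0.41141029] arm yaw -0.36280698385828875
[ 0.52308569 -0.42182716  0.085     ]
[ 0.52519422 -0.42591925  0.085     ]
```

arm_command(dp=[[-0.4,0.4,0],[-0.7,0.7,0],[-0.7,0.7,0],[-0.7,0.7,0],[-0.3,0.3,0],[0,0,0],[0,0,0]], angular=[[0,0,0],[0,0,0],[0,0,0],[0,0,0],[0,0,0],[0,0,0],[0,0,0]], claw=[0.45,0.45,0.45,0.45,0.45,0.45,0.45], force=8)

```text
clock: 14.35
position: [0.5224, -0.4243, 0.1378]
ee_rot: [-2.629, -1.717, 0.001]
force: [-0.0, -0.3, 0.0]
width: 0.45
gripper_force: 0.0
```

```bash
python3 go.py .523 -.426 .069 -.413
```

```text
now-axes [-0.05  0.05  2.75] target-axes [-0.05  0.05  2.75] turn [-0.01 -0.   -0.  ]
t 14.35 pos [ 0.5224 -0.4243  0.1378] yaw -0.413 F [-0.  -0.3  0. ] M [-0.08  0.11  0.01] w 0.45 gf 0.0 tilt [-0.001  0.001 -1.   ] q [ 0.2   0.66  0.66  1.58 -0.44  1.06  0.57]
```

arm_command(dp=[[-0.05,0.05,0.4],[0,0,0.7],[0,0,0.7],[0,0,0.6],[0,0,0.3],[0,0,0],[0,0,0]], angular=[[0,0,0],[0,0,0],[0,0,0],[0,0,0],[0,0,0],[0,0,0],[0,0,0]], claw=[0.45,0.45,0.45,0.45,0.45,0.45,0.45], force=8)

```text
clock: 15.05
position: [0.5237, -0.4267, 0.0716]
ee_rot: [2.629, 1.719, 0.0]
force: [0.6, 0.7, 0.4]
width: 0.449
gripper_force: 0.0
```

```bash
python3 go.py .523 -.426 .069 -.413
```

```text
now-axes [ 0.02 -0.04  0.1 ] target-axes [ 0.02 -0.04  0.1 ] turn [ 0.  0. -0.]
t 15.05 pos [ 0.5237 -0.4267  0.0716] yaw -0.413 F [0.6 0.7 0.4] M [-0.07  0.05 -0.06] w 0.449 gf 0.0 tilt [ 0. -0. -1.] q [ 0.23  0.73  0.61  1.63 -0.49  0.94  0.61]
```

arm_command(dp=[[0,0,0],[0,0,0],[0,0,0],[0,0,0],[0,0,0],[0,0,0],[0,0,0]], angular=[[0,0,0],[0,0,0],[0,0,0],[0,0,0],[0,0,0],[0,0,0],[0,0,0]], claw=[0.05,0.05,0.05,0.05,0.05,0.05,0.05], force=8)

```text
clock: 15.75
position: [0.5222, -0.4264, 0.0714]
ee_rot: [-2.629, -1.717, 0.001]
force: [-5.0, 2.0, 4.1]
width: 0.17
gripper_force: 8.0
```

```bash
python3 go.py .523 -.426 .071 -.413
```

```text
now-axes [0.03 0.02 0.02] target-axes [0.03 0.02 0.02] turn [-0.01 -0.   -0.  ]
t 15.75 pos [ 0.5222 -0.4264  0.0714] yaw -0.414 F [-5.   2.   4.1] M [0.45 1.14 0.04] w 0.17 gf 8.0 tilt [-0.002  0.001 -1.   ] q [ 0.23  0.73  0.61  1.63 -0.49  0.94  0.61]
```

arm_command(dp=[[-0.35,-0.04,0],[-0.35,-0.08,0],[-0.33,-0.13,0],[-0.31,-0.17,0],[-0.29,-0.21,0],[-0.26,-0.24,0],[0,0,0]], angular=[[0,0,0],[0,0,0],[0,0,0],[0,0,0],[0,0,0],[0,0,0],[0,0,0]], claw=[0.05,0.05,0.05,0.05,0.05,0.05,0.05])

```text
clock: 16.45
position: [0.4823, -0.4624, 0.0713]
ee_rot: [-2.632, -1.715, 0.002]
force: [-0.2, -1.1, -0.1]
width: 0.053
gripper_force: 0.0
```

```bash
python3 go.py .485 -.3376 .071 -.413
```

```text
now-axes [ 4.61 -1.92  0.01] target-axes [ 4.61 -1.91  0.01] turn [-0.01  0.01 -0.02]
t 16.45 pos [ 0.4823 -0.4624  0.0713] yaw -0.416 F [-0.2 -1.1 -0.1] M [-0.13  0.1   0.04] w 0.053 gf 0.0 tilt [-0.001 -0.    -1.   ] q [ 0.31  0.72  0.61  1.65 -0.49  0.93  0.68]
```

```bash
python3 ov3.py e .487 -.333 -.413 >/dev/null
```

```text
(no output)
```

View pics/ov_e.png

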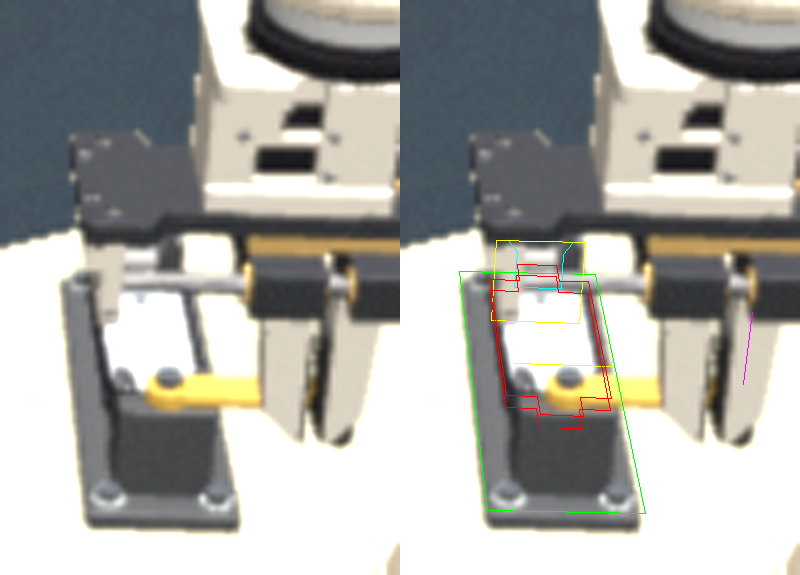

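```bash
python3 go.py .522 -.428 .071 -.413
```

```text
now-axes [1.85 0.87 0.01] target-axes [1.85 0.87 0.01] turn [-0.    0.   -0.01]
t 16.5 pos [ 0.4835 -0.4617  0.0713] yaw -0.415 F [ 0.   0.5 -0.6] M [-0.08  0.09 -0.01] w 0.051 gf 0.0 tilt [-0.  0. -1.] q [ 0.31  0.72  0.61  1.65 -0.49  0.93  0.68]
```

arm_command(dp=[[0,0.45,0],[0,0.42,0],[0,0,0],[0,0,0],[0.5,0,0],[0.6,0,0],[0.5,0,0],[0.25,0,0],[0,0,0],[0,0,0]], angular=[[0,0,0],[0,0,0],[0,0,0],[0,0,0],[0,0,0],[0,0,0],[0,0,0],[0,0,0],[0,0,0],[0,0,0]], claw=[0.45,0.45,0.45,0.45,0.45,0.45,0.45,0.45,0.45,0.45])

```text
clock: 17.5
position: [0.5231, -0.4276, 0.0714]
ee_rot: [2.629, 1.719, -0.0]
force: [0.3, -0.2, -0.1]
width: 0.451
gripper_force: 0.0
```

arm_command(dp=[[0,0,0],[0,0,0],[0,0,0],[0,0,0],[0,0,0],[0,0,0]], angular=[[0,0,0],[0,0,0],[0,0,0],[0,0,0],[0,0,0],[0,0,0]], claw=[0.05,0.05,0.05,0.05,0.05,0.05], force=8)

```text
clock: 18.1
position: [0.5219, -0.4275, 0.071]
ee_rot: [-2.629, -1.717, 0.001]
force: [-6.0, 2.3, 3.3]
width: 0.173
gripper_force: 8.0
```

```bash
python3 go.py .522 -.428 .071 -.413
```

```text
now-axes [-0.02  0.01  0.  ] target-axes [-0.02  0.01  0.  ] turn [-0.01 -0.   -0.01]
t 18.1 pos [ 0.5219 -0.4275  0.071 ] yaw -0.414 F [-6.   2.3  3.3] M [ 0.29  1.22 -0.01] w 0.173 gf 8.0 tilt [-0.002  0.001 -1.   ] q [ 0.23  0.73  0.61  1.63 -0.49  0.94  0.61]
```

arm_command(dp=[[0.35,-0.08,0],[0.35,-0.08,0],[0.33,-0.13,0],[0.31,-0.17,0],[0.29,-0.21,0],[0.26,-0.24,0],[0,0,0]], angular=[[0,0,0],[0,0,0],[0,0,0],[0,0,0],[0,0,0],[0,0,0],[0,0,0]], claw=[0.05,0.05,0.05,0.05,0.05,0.05,0.05], force=12)

```text
clock: 18.8
position: [0.526, -0.3704, 0.0714]
ee_rot: [2.624, 1.726, 0.009]
force: [11.8, 3.8, -5.5]
width: 0.166
gripper_force: 12.0
```

```bash
python3 go.py .485 -.3376 .071 -.413
```

```text
now-axes [ 0.55 -2.02  0.01] target-axes [ 0.54 -2.03  0.01] turn [ 0.02 -0.03  0.04]
t 18.8 pos [ 0.526  -0.3704  0.0714] yaw -0.407 F [11.8  3.8 -5.5] M [ 0.76 -2.38  0.16] w 0.166 gf 12.0 tilt [ 0.005  0.003 -1.   ] q [ 0.14  0.68  0.61  1.72 -0.49  0.89  0.56]
```

arm_command(dp=[[0,-0.4,0],[0.1,-0.4,0],[0.15,-0.4,0],[0,0,0]], angular=[[0,0,0],[0,0,0],[0,0,0],[0,0,0]], claw=[0.05,0.05,0.05,0.05], force=12)

```text
clock: 19.2
position: [0.5018, -0.3504, 0.0722]
ee_rot: [-2.622, -1.727, -0.014]
force: [12.2, 13.5, 6.5]
width: 0.165
gripper_force: 12.0
```

```bash
python3 go.py .485 -.3376 .071 -.413
```

```text
now-axes [ 0.2  -0.82  0.05] target-axes [ 0.2  -0.82  0.05] turn [ 0.02 -0.06  0.05]
t 19.2 pos [ 0.5018 -0.3504  0.0722] yaw -0.406 F [12.2 13.5  6.5] M [ 2.94 -2.37  0.03] w 0.165 gf 12.0 tilt [ 0.007  0.006 -1.   ] q [ 0.12  0.64  0.62  1.81 -0.49  0.85  0.57]
```

arm_command(dp=[[0.2,0,0],[0.2,0,0],[0.1,-0.25,0],[0.05,-0.3,0],[0,-0.2,0],[0,-0.08,0],[0,0,0]], angular=[[0,0,0],[0,0,0],[0,0,0],[0,0,0],[0,0,0],[0,0,0],[0,0,0]], claw=[0.05,0.05,0.05,0.05,0.05,0.05,0.05], force=12)

```text
clock: 19.9
position: [0.4854, -0.3369, 0.0722]
ee_rot: [2.625, 1.717, 0.004]
force: [8.0, -2.8, 1.5]
width: 0.169
gripper_force: 12.0
```

```bash
python3 go.py .485 -.3376 .071 -.413
```

```text
now-axes [-0.03 -0.    0.05] target-axes [-0.03 -0.    0.05] turn [0.04 0.   0.01]
t 19.9 pos [ 0.4854 -0.3369  0.0722] yaw -0.412 F [ 8.  -2.8  1.5] M [-0.8  -1.36  0.07] w 0.169 gf 12.0 tilt [ 0.005 -0.003 -1.   ] q [ 0.09  0.61  0.63  1.86 -0.48  0.82  0.56]
```

arm_command(dp=[[0,-0.1,0],[0,0,0]], angular=[[0,0,0],[0,0,0]], claw=[0.05,0.05])

```text
clock: 20.1
position: [0.4852, -0.3369, 0.0724]
ee_rot: [2.621, 1.716, 0.006]
force: [13.9, -6.9, -5.9]
width: 0.168
gripper_force: 12.0
```

```bash
python3 go.py .485 -.3376 .071 -.413
```

```text
now-axes [-0.03  0.    0.06] target-axes [-0.03  0.    0.06] turn [0.06 0.01 0.01]
t 20.1 pos [ 0.4852 -0.3369  0.0724] yaw -0.412 F [13.9 -6.9 -5.9] M [-1.58 -2.92  0.03] w 0.168 gf 12.0 tilt [ 0.008 -0.005 -1.   ] q [ 0.09  0.61  0.63  1.87 -0.48  0.81  0.56]
```

arm_command(dp=[[0,0.08,0],[0,0,0],[0,0,0],[0,0,0],[0,0,0],[0,0,-0.5],[0,0,-0.9],[0,0,-0.9],[0,0,-0.9],[0,0,-0.9]], angular=[[0,0,0],[0,0,0],[0,0,0],[0,0,0],[0,0,0],[0,0,0],[0,0,0],[0,0,0],[0,0,0],[0,0,0]], claw=[0.05,0.6,0.6,0.6,0.6,0.6,0.6,0.6,0.6,0.6])

```text
clock: 21.1
position: [0.482, -0.3363, 0.1755]
ee_rot: [2.63, 1.718, 0.0]
force: [0.2, 0.6, 0.3]
width: 0.599
gripper_force: 0.0
```

arm_command(dp=[[0,0,-0.9],[0,0,-0.9],[0,0,-0.5],[0,0,0],[0,0,0]], angular=[[0,0,0],[0,0,0],[0,0,0],[0,0,0],[0,0,0]], claw=[0.6,0.6,0.6,0.6,0.6])

```text
clock: 21.6
position: [0.4821, -0.3359, 0.2308]
ee_rot: [-2.629, -1.718, -0.0]
force: [-0.7, 0.0, -1.6]
width: 0.601
gripper_force: 0.0
```

```bash
python3 go.py; python3 ov3.py f .487 -.333 -.413 >/dev/null
```

```text
t 21.6 pos [ 0.4821 -0.3359  0.2308] yaw -0.413 F [-0.7  0.  -1.6] M [-0.07  0.07 -0.03] w 0.601 gf 0.0 tilt [-0.     0.001 -1.   ] q [-0.01  0.43  0.75  1.7  -0.32  1.13  0.43]
```

View pics/ov_f.png

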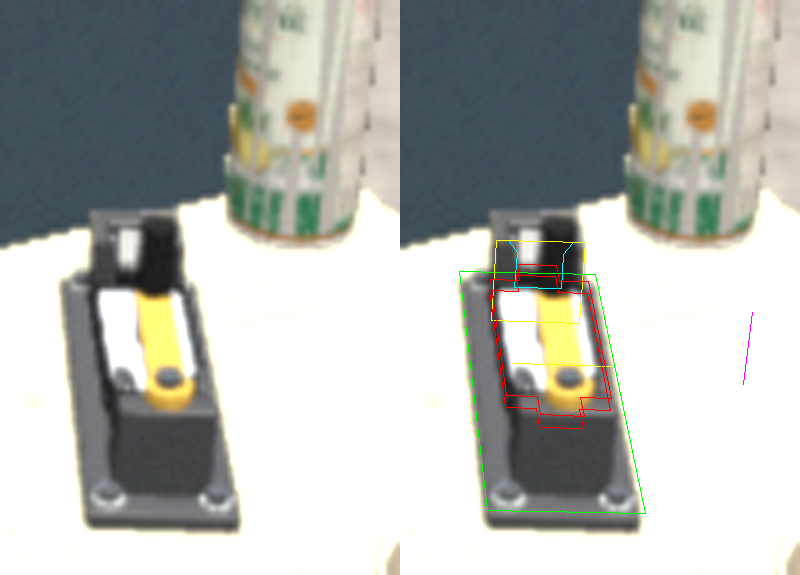

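The picture shows the yellow arm parallel to the bracket. The knob is at crop pixel (160,250), over the pad, and the pad is flat and home. I'm handing in.

```bash
python3 -c "
from cell import arm
print(arm.sign_off())"
```

```text
the job is handed in; nothing more can be done
None
```

The new pad is fully home in the bracket, and the keeper arm is swung over it to its stop and released. I left the worn pad alone and handed the job in at about 22 s. My first swing went the wrong way and slipped off the knob, so I gripped it again and finished the swing.

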